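Open the kit tub and scan the module inside

ROBOT

A 7-joint arm with a two-finger parallel gripper is mounted at the origin on the work surface. World frame = base frame: x ahead of the robot, y to its left, z up, the work surface at z = 0. Lengths are in m, angles in rad, forces in N, time in s.
With the tool pointing down it reaches from about 0.35 to 0.9 m from the base axis. Payload 7.2 kg.
Tool frame: the origin (TCP) lies at the very end of the fingers, on their centre line; the grasp point (between the pads) lies 19 mm behind it (manip.grip_point_offset is the distance from the TCP to the grasp point, in m); z points along the fingers, y is the line along which they close (so a half turn about z gives the same grasp; the last joint's range is limited). The gripper opens to 85 mm and grips with 20 to 120 N. Pads are 22 mm wide; open, the fingers measure 114 mm over their backs; the gripper's body (76 mm by 85 mm) begins 54 mm behind the grasp point. The pads swing forward as they close: fully open they stand 13 mm farther back than shut.
Start: joints at [1.277, 0.411, -0.013, 1.596, 0.006, 1.134, -0.082], TCP at [0.14, -0.609, 0.231] pointing down, gripper open.
Joint ranges: [-2.95, 2.95], [-0.29, 1.99], [-1.47, 1.44], [0.14, 2.54], [-1.03, 4.17], [0.13, 1.85], [-2.86, 2.86]. Speed limits (rad/s): [2.39, 2.39, 3.01, 3.01, 3.14, 3.14, 3.14].

INTERFACE

Orientations are given as a unit quaternion [x, y, z, w].
In Python, from cell import manip gives the robot as it stands.
- The arm moves only by the shell command python3 -m creep 'ROWS' [FORCE]. ROWS is text: rows parted by semicolons, each of 7 numbers parted by spaces: the shift along the tool's x, y, z in units of 0.06 m (1.0 is 0.06 m), then the turn, a rotation vector about the tool's x, y, z in units of 6 degrees (1.0 is 6 degrees), then the closure, from 0 (fully open) to 1 (shut). In form: tx ty tz ax ay az hand; .... A call has 1 to 8 rows; each row shifts and turns the commanded pose from where the row before left it, along the tool's axes as they then stand; what a row does not reach is not made up. A row lasts 1/8 s, in which the tool goes at most 62.5 mm and 10.7 degrees, less where a joint would pass 70% of its speed; a pose out of reach is approached as far as the arm can. A call with a number of a shift or a turn outside -1 to 1 is refused whole. A call with a gripper value outside its range is refused whole. The fingers move at their own pace and stop on an object; FORCE is the grip in N (left out, the last holds). Time passes only in rows, so rows that do not move let the fingers close. It gives the time, the measured TCP pose, the force, the opening and the grip force at its end, in the units of the state.
- manip.sense(): the state, without advancing time (a new reading comes with each control period).
- manip.get_image(name): name is "side" or "top"; returns the picture (420x560x3 uint8, blue, green, red); there is no depth.
- manip.camera_info(name): a dict with "camera_matrix" (3x3 intrinsics, pixels), "rvec" (rotation vector, rad) and "tvec" (3), from world to camera coordinates, as OpenCV has them. Camera axes: x right, y down, z forward; pixel columns grow to the right and rows downward; lengths in m; the calibration is good to about 2 mm. A picture is of the moment at which its call begins. camera_info takes no time and is no camera call.
- manip.job_done(): hands the job in; it is judged then, once.
Trained networks look in the newest picture that a camera, given by its name, has taken for a name from the list of things; names that differ only in an ending like _2 or _b are one class to them, and where a whole thing is asked for, a point or a joint stands for the part that bears it (a point fixed in the world has none). Each returns a list of dicts, best first, with "p" (0 to 1); they miss things now and then, are a little off and sometimes report something else, mostly with a low value. They report only what shows in the picture. A call takes as long as a camera call. They do not tell look-alikes from the thing itself.
- manip.boxes_of(camera, target): "point" ([row, column] in pixels, amid what is visible of it).
The state is a dict: "t": time; "qpos": joint angles; "dq": joint speeds; "joint_efforts": joint torques, N m; "ee_pos": TCP position; "tool_rot": TCP orientation; "force": force on the tool from outside, world axes, zero at the start; "moment": the same for the moment, N m; "grip_width": finger opening in m; "grip_force": force on a finger pad.
Only numpy, scipy, OpenCV 4.12 (cv2) and the standard library are available. Lean on these libraries where they do the work, as an engineer would, in place of code of your own. Each camera call takes 0.05 s, during which the arm holds its last target. There are 200 camera calls.

TASK

Tip the tub's lid up by its tab so that its tongue comes out from under the ledge at the back, lift it off, and set it down (do not drop it) the right way up and roughly centred on the rubber mat. Then take the scanner from its cradle, point it squarely at the middle of the label on the module in the tub from about 10 cm away and hold it still there for a good second, and lay it back on its cradle as you found it. Do not shift the module or the other things on the bench.

Things in the scene. Friction and masses are not known exactly. Their poses are not given: they have to be found in the camera images.
- tub: Open black tub fixed to the bench, 180 (x) x 130 (y) x 90 mm high, walls and floor 5 mm. Origin: centre of its underside; z up; front -x, roughly towards the robot. Behind its back wall (+x) a plate 80 mm wide (y), x 107 to 113 mm, carries a ledge reaching forward over x 94 to 113 mm, underside 98 mm and top 104 mm above the bench: the lid's tongue lies under it.
- lid: Loose grey lid seated on the tub's rim, 0.11 to 0.22 kg. Plate 5 mm thick, 143 mm wide (y), x -97 to 90 mm; 4 mm skirt hanging 18 mm below the plate at front and sides (3 mm play), none at the back; tongue 70 mm wide, x 90 to 104 mm. Origin: plate's underside, 90 mm high when seated (then over the tub's origin, same axes), 21 mm high when lying on the mat; z up, front -x.
- lid_tab (a point): Grip point on the lid's tab: an upright fin at the lid's front, 36 (x) x 12 (y) x 34 mm high above the plate's top, pinched across y. At x -75, y 0, z 27 mm of the lid: 22 mm above the plate's top, 12 mm below the tab's top.
- lid_heel (a point): Middle of the lid's back edge, resting on the tub's back rim: x 90, y 0, z 0 mm of the lid. The ledge stops a straight lift: raise the lid's front, turning about the back rim (tub x 90, z 90 mm), until the front skirt clears the rim (over 0.12 rad; 0.25 is ample), then draw the lid 20 to 30 mm towards its front, and lift.
- mat: Black rubber mat on the bench, fixed, 190 (x) x 150 (y) x 3 mm, the lid's resting place; the lid's skirt may overhang it a little. Origin: centre of its underside.
- module: Loose white plastic module standing on the tub's floor under the lid, 80 (x) x 64 (y) x 65 mm high, 0.35 kg, with a face sloping at 30 degrees that looks up and to its -x. Origin: centre of its underside (5 mm above the bench).
- label: Paper bar-code label, 36 x 50 mm (x, y), on the module's sloping face. Origin: the label's centre, on its surface, about 54 mm above the bench. z is its outward normal: 30 degrees off vertical, leaning to the module's -x; x runs up the slope, y along the module's y.
- scanner: Loose hand scanner, about 0.22 kg: grey straight handle, x -75 to 55, 36 (y) x 32 mm high, lying level in its cradle; black head 60 mm long, 40 mm wide, bent down 60 degrees at the +x end (to about x 90 mm, 47 mm below the handle's underside). Origin: handle's underside, near the centre of mass; z up.
- scanner_grip (a point): Point inside the scanner's handle, x 0, y 0, z 16 mm of the scanner (mid height): pinch the handle across y (36 mm) here.
- scanner_eye: The scanner's window at the nose of the head, 30 x 22 mm. Origin: centre of the window, at x 75, y 0, z -38 mm of the scanner. x is the line of sight, pointing out of the window: 60 degrees below the scanner's +x.
- cradle: Dark steel cradle, fixed: foot 120 (x) x 90 (y) x 12 mm and an upright block 34 mm wide (y), x -65 to 22 mm, with a flat top 75 mm above the bench. The scanner's handle lies on it along x, held by its weight only, head hanging over the +x end, scanner origin about over the cradle's origin. Origin: on the foot's underside.
- jar: Bystander: closed jar, 52 mm across, 120 mm tall, 0.35 kg, standing on the bench. Origin: centre of its underside.
- transformer: Bystander: demonstration transformer, 50 x 50 mm foot, 104 mm tall, two copper coils, 0.5 kg. Origin: centre of its underside.
- meter: Bystander: grey multimeter standing upright, 45 (x) x 85 (y) x 140 mm tall, 0.45 kg. Origin: centre of its underside.
Mind the look-alikes: they are no part of the job. Leave any purple or yellow look-alike of the scanner alone.

How it is judged:
On the way, in this order (a step that is already met when the one before it is completed fails the run):
1. the lid is tipped up at the front (over 0.1 rad) while its back edge is still within 20 mm of the tub's back rim (angle between lid's own z axis and vertical above 0.1 rad and z of lid_heel in the frame of tub between 0.075 and 0.105 m and x of lid_heel in the frame of tub between 0.07 and 0.11 m).
2. the lid lies flat on the mat, right way up, its centre within 45 mm of the mat's, released (horizontal distance between lid and mat below 0.045 m and height (world z) of lid below 0.034 m and angle between lid's own z axis and vertical below 0.1 rad and linear speed of lid below 0.03 m/s and contact force between the fingers and lid below 0.1 N), for 0.2 s.
3. the held scanner looks at the label: window 50 to 150 mm away, label centre within 18 mm of the line of sight both ways, within 0.4 rad of square, still (under 30 mm/s), for 1 s (x of label in the frame of scanner_eye between 0.05 and 0.15 m and y of label in the frame of scanner_eye between -0.018 and 0.018 m and z of label in the frame of scanner_eye between -0.018 and 0.018 m and angle between the x axis of scanner_eye and the z axis of label, either way round below 0.4 rad and linear speed of scanner below 0.03 m/s and contact force between the fingers and scanner above 1 N), for 1 s.
At the end, for the whole second after the job is handed in: The lid lies flat on the mat the right way up, its centre within 45 mm of the mat's; the scanner lies level on the cradle's top, its origin within 25 mm of the cradle's, along it within 0.25 rad, head over the +x end; both released and at rest (all of step 2 and horizontal distance between scanner and cradle below 0.025 m and z of scanner in the frame of cradle between 0.068 and 0.082 m and angle between the x axis of scanner and the x axis of cradle, either way round below 0.25 rad and x of scanner_eye in the frame of cradle above 0.03 m and angle between scanner's own z axis and vertical below 0.1 rad and linear speed of scanner below 0.03 m/s and contact force between the fingers and scanner below 0.1 N); the robot touches nothing.
It fails at once if a bystander (jar, transformer, meter) is moved by over 20 mm (distance of any of jar, transformer, meter from where it was at the start of the episode above 0.02 m).
It fails at once if the module is moved by over 15 mm (distance of module from where it was at the start of the episode above 0.015 m).
It fails at once if the lid is dropped (faster than 0.7 m/s within 80 mm of the bench) (linear speed of lid above 0.7 m/s and height (world z) of lid below 0.08 m).
It fails at once if the scanner falls off its cradle or from the hand (height (world z) of scanner below 0.05 m).
It also fails if it takes over 66 s, if anything falls off the work surface, if the arm or the gripper's body presses on something with over 40 N, if the wrist force passes 120 N, or if a joint passes its speed limit or range.

## Working session

There is one attempt and no reset: what is moved stays moved. The work goes in short steps, Python scripts to look and compute and a shell command to move; the robot and the scene stay as the last step left them, time stands still between calls to the robot, and variables do not carry over. Pictures are saved under pics/ and viewed, at most 13 in all, crops included, and the job is handed in when it is done.

```bash
mkdir -p pics; ls; cat > h.py <<'E'
import numpy as np, cv2
from scipy.spatial.transform import Rotation as R
from cell import manip
def cam(n):
    i=manip.camera_info(n); return np.array(i["camera_matrix"],float),R.from_rotvec(np.ravel(i["rvec"])).as_matrix(),np.ravel(i["tvec"])
def ray(n,rc):
    K,M,t=cam(n); d=M.T@np.linalg.solve(K,[rc[1],rc[0],1]); return -M.T@t,d/np.linalg.norm(d)
def onz(n,rc,z):
    o,d=ray(n,rc); return o+d*(z-o[2])/d[2]
def proj(n,p):
    K,M,t=cam(n); q=K@(M@np.asarray(p)+t); return q[1]/q[2],q[0]/q[2]
def tri(a,b):
    (o1,d1),(o2,d2)=ray("side",a),ray("top",b)
    s=np.linalg.lstsq(np.c_[d1,-d2],o2-o1,rcond=None)[0]
    p,q=o1+s[0]*d1,o2+s[1]*d2; return (p+q)/2,np.linalg.norm(p-q)
E
python3 - <<'E'
from h import *
for c in("side","top"):
    cv2.imwrite(f"pics/{c}0.png",manip.get_image(c)); print(c,"cam at",ray(c,(0,0))[0])
D={}
for n in "tub lid lid_tab lid_heel mat module scanner scanner_grip scanner_eye cradle jar transformer meter".split():
    for c in("side","top"):
        r=manip.boxes_of(c,n); D[n,c]=r
        print(n,c,[(round(x["p"],2),[int(v) for v in x["point"]]) for x in r[:3]])
    if D[n,"side"] and D[n,"top"]: p,e=tri(D[n,"side"][0]["point"],D[n,"top"][0]["point"]); print("   ",p.round(3),round(e,4))
print(manip.sense())
E
```

```text
pics
side cam at [0.38752828 1.15383825 0.73604461]
top cam at [0.32802822 0.09039781 1.69458199]
tub side [(0.8, [213, 254])]
tub top [(0.64, [196, 204]), (0.53, [143, 315])]
    [0.573 0.335 0.219] 0.0338
lid side [(0.84, [193, 266])]
lid top [(0.64, [183, 317]), (0.16, [169, 262])]
    [0.628 0.007 0.091] 0.0146
lid_tab side [(0.62, [194, 265])]
lid_tab top [(0.75, [181, 318])]
    [0.632 0.001 0.083] 0.0133
lid_heel side [(0.71, [196, 265])]
lid_heel top [(0.68, [179, 318])]
    [0.635 0.002 0.078] 0.0044
mat side [(0.76, [170, 296])]
mat top [(0.79, [203, 420])]
    [ 0.581 -0.325  0.016] 0.0212
module side []
module top []
scanner side [(0.96, [267, 263]), (0.91, [225, 347]), (0.68, [373, 251])]
scanner top [(0.9, [263, 310]), (0.71, [215, 132]), (0.57, [200, 207])]
    [ 0.507  0.042 -0.147] 0.2563
scanner_grip side [(0.93, [269, 262]), (0.69, [368, 256]), (0.6, [226, 348])]
scanner_grip top [(0.86, [215, 129]), (0.82, [263, 309]), (0.56, [197, 204])]
    [0.513 0.538 0.232] 0.0279
scanner_eye side [(0.17, [268, 263])]
scanner_eye top [(0.55, [196, 205]), (0.22, [142, 317])]
 
[... 448 characters left out ...]
 1.27678327,  0.41110642, -0.01270696,  1.59619445,  0.00558225,
        1.13431347, -0.08220386]), 'dq': array([ 9.00273625e-04, -1.38021880e-04,  4.12561931e-05, -1.47809046e-03,
       -3.54383584e-04, -3.11942052e-04,  6.98533101e-04]), 'joint_efforts': array([-4.21321656e-04, -6.00410271e+01,  6.80709779e-01, -2.99735767e+01,
        1.38394433e-02,  1.92149739e-03, -1.22583680e-05]), 'ee_pos': array([ 0.13993524, -0.60913336,  0.23129572]), 'tool_rot': array([9.93632582e-01, 1.12668945e-01, 1.06568589e-05, 4.97886790e-06]), 'force': array([0.81904274, 0.27319374, 0.8663697 ]), 'moment': array([-0.01833369, -0.02606231,  0.00579358]), 'grip_force': 0.0, 'grip_width': 0.0855623599799037}
```

```bash
python3 - <<'E'
import cv2
a=cv2.imread("pics/side0.png"); cv2.imwrite("pics/s1.png",cv2.resize(a[130:410,170:450 if False else 540],None,fx=2.1,fy=2.1,interpolation=cv2.INTER_CUBIC)[:600,:800])
b=cv2.imread("pics/top0.png"); cv2.imwrite("pics/t1.png",cv2.resize(b[100:300,100:500],None,fx=2,fy=2,interpolation=cv2.INTER_CUBIC))
E
```

```text
(no output)
```

View pics/s1.png

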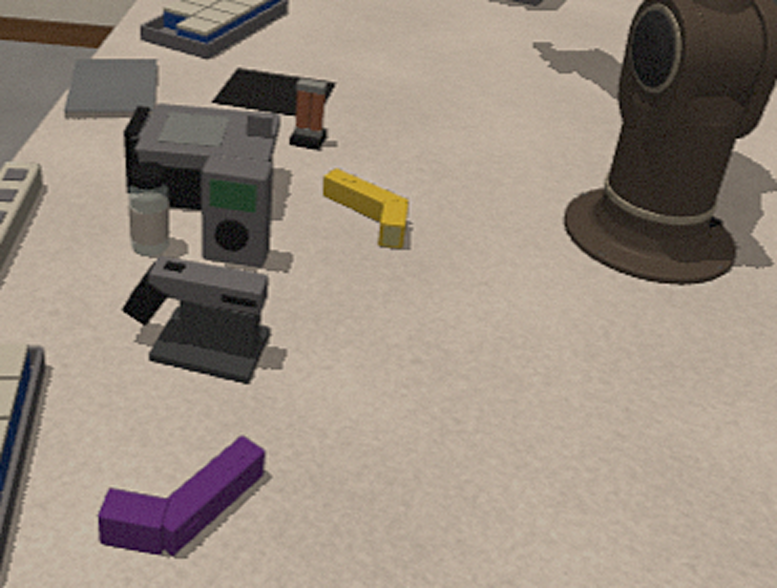

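View pics/t1.png

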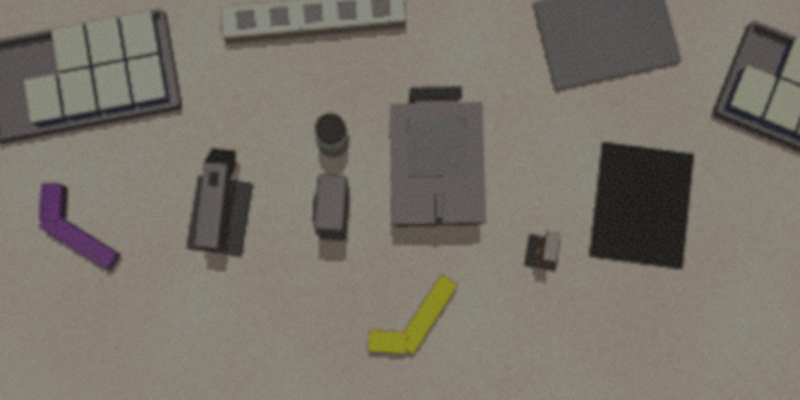

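The top crop shows the tub and lid at about (438,160), with the tab at its front (438,207). The mat is at (642,205), the real grey scanner on its cradle at (213,200), the meter at (332,205), the jar at (331,133) and the transformer at (543,250). The purple and yellow objects are decoys.

```bash
python3 - <<'E'
from h import *
T=lambda x,y:(100+(y-.5)/2,100+(x-.5)/2); S=lambda x,y:(130+(y-.5)/2.1,170+(x-.5)/2.1)
def rep(n,pts,z):
    p=np.array([onz("top",T(*q),z) for q in pts])[:,:2]; c=p.mean(0)
    a=(p[0]+p[1]-p[2]-p[3])/2; b=(p[0]+p[3]-p[1]-p[2])/2
    print(n,c.round(4),"len",np.linalg.norm(a).round(4),np.linalg.norm(b).round(4),"yaw",np.degrees([np.arctan2(a[1],a[0]),np.arctan2(-b[0],b[1])]).round(1))
# order: back-left, back-right, front-right, front-left
rep("lid",[(390,103),(482,101),(485,222),(392,225)],.095)
rep("mat",[(603,143),(693,153),(683,268),(590,257)],.003)
rep("handle",[(205,163),(230,165),(222,250),(192,247)],.107)
rep("meter",[(318,175),(347,177),(347,238),(317,236)],.14)
print("tab top",onz("top",T(438,207),.129), "tri tab",tri(S(264,115),T(438,207)))
print("handle end tri (butt mid top)",tri(S(252,285),T(207,247)),"head end",tri(S(160,262),T(217,164)))
print("lid back-left? side",tri(S(147,105),T(482,101)))
print("lid frontleft",tri(S(273,158),T(392,225)))
E
python3 - <<'E'
from h import *
import cv2
b=cv2.imread("pics/top0.png"); a=cv2.imread("pics/side0.png")
f=lambda i,r,c:cv2.resize(i[r:r+75,c:c+100],(400,300),interpolation=cv2.INTER_CUBIC)
cv2.imwrite("pics/q.png",np.vstack([np.hstack([f(b,145,275),f(b,160,180)]),np.hstack([f(a,170,225),f(a,240,220)])]))
E
```

```text
lid [0.626  0.0027] len 0.1891 0.1416 yaw [1.2 2. ]
mat [ 0.5759 -0.3313] len 0.1874 0.1468 yaw [-7.2 -6.2]
handle [0.554  0.3441] len 0.1301 0.042 yaw [-5.4 -4.8]
meter [0.5501 0.1606] len 0.0913 0.0439 yaw [ 0.3 -3.5]
tab top [0.55190714 0.00335764 0.129     ] tri tab (array([0.54923381, 0.00323589, 0.12943552]), np.float64(0.00518016440096929))
handle end tri (butt mid top) (array([0.49867085, 0.35175639, 0.10069629]), np.float64(0.01295469547924553)) head end (array([0.61571546, 0.33826809, 0.10714963]), np.float64(0.0060188677477365496))
lid back-left? side (array([ 0.73034106, -0.06610721,  0.08916123]), np.float64(0.012606561065787177))
lid frontleft (array([0.52533054, 0.07127048, 0.10090162]), np.float64(0.005049741274891997))
```

View pics/q.png

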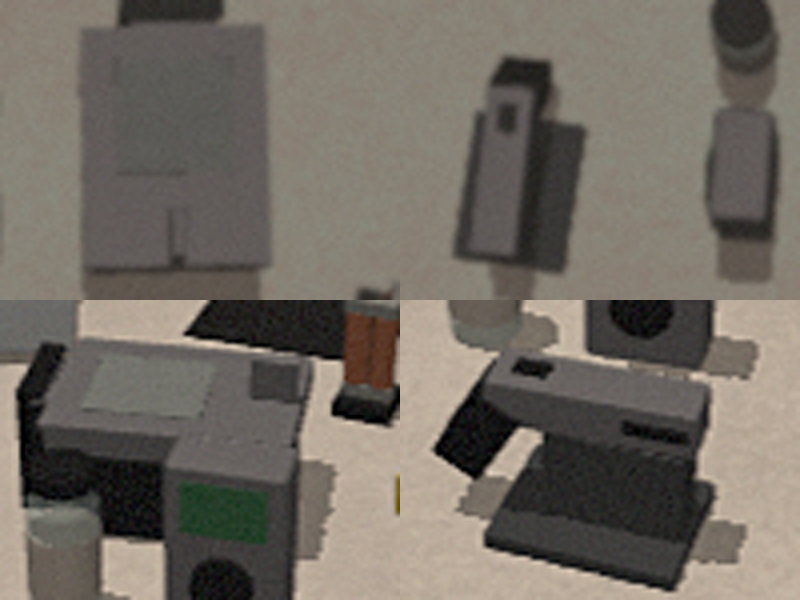

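```bash
cat >> h.py <<'E'
from scipy.optimize import least_squares
def fit(obs,x0,yaw0=0):
    # obs: (cam,(row,col),(x,y,z) in thing)
    def f(v):
        Rz=R.from_rotvec([0,0,v[3]])
        return np.ravel([np.array(proj(c,v[:3]+Rz.apply(m)))-rc for c,rc,m in obs])
    s=least_squares(f,[*x0,yaw0],loss="soft_l1"); return s.x,s.fun.reshape(-1,2)
E
python3 - <<'E'
from h import *
def P(q,x,y): # quad picture -> camera, row/col
    off={"tl":("top",145,275,0,0),"tr":("top",160,180,400,0),"bl":("side",170,225,0,300),"br":("side",240,220,400,300)}[q]
    return off[0],(off[1]+(y-off[4]+.5)/4-.5,off[2]+(x-off[3]+.5)/4-.5)
def go(n,l,x0):
    obs=[(*P(q,*xy),np.array(m)/1000) for q,xy,m in l]; v,r=fit(obs,x0)
    print(n,v[:3].round(4),"yaw",np.degrees(v[3]).round(2),"\n",r.round(1).tolist())
go("lid",[("tl",(81,28),(90,71.5,5)),("tl",(264,25),(90,-71.5,5)),("tl",(270,265),(-97,-71.5,5)),("tl",(82,268),(-97,71.5,5)),
 ("bl",(72,341),(90,-71.5,5)),("bl",(45,422),(90,71.5,5)),("bl",(311,360),(-97,-71.5,5)),
 ("tl",(168,207),(-57,6,39)),("tl",(187,207),(-57,-6,39)),("bl",(250,362),(-57,6,39)),("bl",(300,365),(-93,6,39))],[.62,0,.09])
go("scanner",[("tr",(492,86),(55,18,32)),("tr",(530,88),(55,-18,32)),("tr",(469,253),(-75,18,32)),("tr",(517,258),(-75,-18,32)),
 ("br",(512,350),(55,-18,32)),("br",(490,374),(55,18,32)),("br",(692,408),(-75,18,32)),("br",(710,385),(-75,-18,32)),("br",(690,453),(-75,18,0))],[.55,.34,.075])
go("cradle",[("tr",(585,127),(60,-45,12)),("tr",(562,270),(-60,-45,12)),("tr",(455,258),(-60,45,12)),("tr",(475,115),(60,45,12)),
 ("br",(487,530),(60,45,12)),("br",(670,575),(-60,45,12)),("br",(713,490),(-60,-45,12))],[.55,.34,0.])
m=[(603,143),(693,153),(683,268),(590,257)]
obs=[("top",(100+(y-.5)/2,100+(x-.5)/2),np.array(k)/1000) for (x,y),k in zip(m,[(95,75,3),(95,-75,3),(-95,-75,3),(-95,75,3)])]
v,r=fit(obs,[.57,-.33,0]); print("mat",v.round(4),r.round(1).tolist())
E
```

```text
lid [0.6291 0.0034 0.0885] yaw 1.38 
 [[0.1, -0.6], [0.0, -0.1], [0.1, 0.3], [0.1, 0.2], [-0.6, 1.9], [1.1, -2.5], [-0.3, 0.4], [0.3, 0.5], [0.2, -0.2], [-0.2, -0.4], [0.1, -0.8]]
scanner [0.5657 0.3442 0.0759] yaw -5.56 
 [[-0.6, -0.3], [0.1, 1.9], [-0.1, 0.0], [-0.1, -0.2], [-2.5, -2.3], [0.2, -2.1], [1.9, 1.3], [-1.6, 0.7], [1.6, 1.4]]
cradle [ 0.5527  0.3474 -0.0007] yaw -7.43 
 [[-0.3, 0.3], [0.6, 0.3], [-0.2, -0.7], [-1.1, 0.3], [0.6, -1.3], [0.7, 0.9], [-2.3, 0.8]]
mat [ 0.5802 -0.3385 -0.0292 -0.1186] [[-0.2, -0.5], [0.4, 0.1], [0.1, 0.1], [-0.2, 0.3]]
```

Lid at (0.629, 0.003), yaw 1.4°, z about 0.09. Mat at (0.576, -0.331), yaw about -7°. Scanner at about (0.563, 0.344), yaw about -6.5°. These heights agree with the text. I'll move to the tab now.

```bash
cat >> h.py <<'E'
def down(yaw,tilt=0): # tool pointing down, tool x along yaw (deg); tilt deg about the turned y axis
    return R.from_euler("z",yaw,degrees=True)*R.from_euler("y",tilt,degrees=True)*R.from_euler("x",180,degrees=True)
def plan(pos,rot,start=None,n=None):
    s=manip.sense(); p,r=(s["ee_pos"],R.from_quat(s["tool_rot"])) if start is None else start
    d=r.inv().apply(np.asarray(pos)-p)/.06; a=np.degrees((r.inv()*rot).as_rotvec())/6
    d2=rot.inv().apply(np.asarray(pos)-p)/.06
    print("t",round(s["t"],2),"at",s["ee_pos"].round(4),"turn",a.round(2),"| shift before turn",d.round(2),"after turn",d2.round(2),"rows",int(np.ceil(np.linalg.norm(d)/.99)))
E
python3 - <<'E'
from h import *
plan([.554,.0016,.25],down(1.4)); plan([.554,.0016,.101],down(1.4))
E
```

```text
t 1.4 at [ 0.1399 -0.6091  0.2313] turn [ 0.   -0.    1.92] | shift before turn [ 9.   -8.38 -0.31] after turn [  7.15 -10.01  -0.31] rows 13
t 1.4 at [ 0.1399 -0.6091  0.2313] turn [ 0.   -0.    1.92] | shift before turn [ 9.   -8.38  2.17] after turn [  7.15 -10.01   2.17] rows 13
```

```bash
python3 -m creep '0 0 -0.2 0 0 1 0.3; 0 0 -0.1 0 0 0.92 0.3; 0.5 -0.7 0 0 0 0 0.3; 0.5 -0.7 0 0 0 0 0.3; 0.5 -0.7 0 0 0 0 0.3; 0.5 -0.7 0 0 0 0 0.3; 0.5 -0.7 0 0 0 0 0.3; 0.5 -0.7 0 0 0 0 0.3' 40 && python3 -m creep '0.5 -0.7 0 0 0 0 0.3; 0.5 -0.7 0 0 0 0 0.3; 0.5 -0.7 0 0 0 0 0.3; 0.5 -0.7 0 0 0 0 0.3; 0.5 -0.7 0 0 0 0 0.3; 0.5 -0.7 0 0 0 0 0.3; 0 0 0 0 0 0 0.3' && python3 - <<'E'
from h import *
plan([.554,.0016,.16],down(1.4)); print(manip.sense()["qpos"].round(2),manip.sense()["grip_width"])
E
```

```text
t: 2.4
ee_pos: [0.3145, -0.3514, 0.2496]
tool_rot: [1.0, 0.012, 0.0, 0.0]
force: [0.1, 0.3, -0.2]
grip_width: 0.0598
grip_force: 0.0
t: 3.28
ee_pos: [0.4891, -0.0922, 0.2494]
tool_rot: [1.0, 0.016, 0.001, -0.001]
force: [-0.8, -0.8, 0.2]
grip_width: 0.06
grip_force: 0.0
t 3.27 at [ 0.4891 -0.0922  0.2494] turn [-0.02 -0.01  0.07] | shift before turn [ 1.13 -1.53  1.49] after turn [ 1.12 -1.54  1.49] rows 3
[ 0.44  0.2  -0.4   1.85  0.09  1.1  -1.53] 0.060049855473633416
```

```bash
python3 -m creep '0.37 -0.51 0 0 0 0 0.3; 0.37 -0.51 0 0 0 0 0.3; 0.38 -0.52 0 0 0 0.07 0.3; 0 0 0.5 0 0 0 0.3; 0 0 0.5 0 0 0 0.3; 0 0 0.49 0 0 0 0.3; 0 0 0 0 0 0 0.3' && python3 - <<'E'
from h import *
plan([.554,.0016,.101],down(1.4))
b=manip.get_image("top"); a=manip.get_image("side")
f=lambda i,r,c:cv2.resize(i[r:r+75,c:c+100],(400,300),interpolation=cv2.INTER_CUBIC)
cv2.imwrite("pics/g.png",np.hstack([f(b,145,275),f(a,150,225)]))
E
```

```text
t: 4.15
ee_pos: [0.5505, -0.0036, 0.158]
tool_rot: [1.0, 0.008, -0.002, 0.0]
force: [0.2, -1.1, 0.7]
grip_width: 0.0598
grip_force: 0.0
t 4.15 at [ 0.5505 -0.0036  0.158 ] turn [ 0.    0.04 -0.08] | shift before turn [ 0.06 -0.09  0.95] after turn [ 0.06 -0.09  0.95] rows 1
```

View pics/g.png

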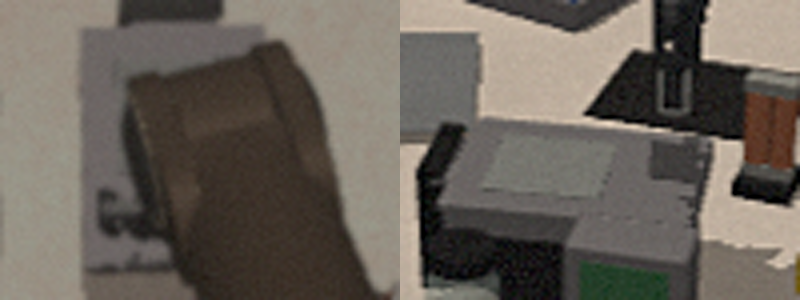

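The fingers show right above the tab: side view, fingers at about (675,95) and tab at (675,160). I'll descend and close.

```bash
python3 -m creep '0.06 -0.09 0.3 0 0 -0.08 0.3; 0 0 0.3 0 0 0 0.3; 0 0 0.33 0 0 0 0.3; 0 0 0 0 0 0 0.3; 0 0 0 0 0 0 1; 0 0 0 0 0 0 1; 0 0 0 0 0 0 1; 0 0 0 0 0 0 1' 60 && python3 - <<'E'
from h import *
s=manip.sense(); print(s["grip_width"],s["grip_force"],s["force"])
# tip trajectory about the pivot (lid heel), lid yaw 1.4
y=1.4; Rz=R.from_euler("z",y,degrees=True)
piv=np.array([.629,.0034,.09])+Rz.apply([.09,0,0]); p0=s["ee_pos"]; r0=R.from_quat(s["tool_rot"])
ax=Rz.apply([0,1,0]); pp,pr=p0,r0
for k in range(1,5):
    Q=R.from_rotvec(ax*.26*k/4); p=piv+Q.apply(p0-piv); r=Q*r0
    print(p.round(4),(pr.inv().apply(p-pp)/.06).round(3),(np.degrees((pr.inv()*r).as_rotvec())/6).round(3)); pp,pr=p,r
print("then draw back 28mm level:",(pr.inv().apply(Rz.apply([-.028,0,0]))/.06).round(3),"lift 60:",(pr.inv().apply([0,0,.06])/.06).round(3))
E
```

```text
t: 5.25
ee_pos: [0.5563, 0.0024, 0.1049]
tool_rot: [1.0, 0.013, 0.001, 0.0]
force: [-0.9, -3.0, 6.0]
grip_width: 0.0107
grip_force: 59.5
0.010688999727653907 59.517273902893066 [-0.90409117 -3.01913459  6.0040367 ]
[0.5576 0.0025 0.1155] [ 0.022  0.    -0.176] [ 0.    -0.621 -0.001]
[0.5596 0.0025 0.1259] [ 0.022  0.    -0.176] [ 0.    -0.621 -0.001]
[0.5623 0.0026 0.1362] [ 0.022  0.    -0.176] [ 0.    -0.621 -0.001]
[0.5656 0.0027 0.1463] [ 0.022  0.    -0.176] [ 0.    -0.621 -0.001]
then draw back 28mm level: [-0.451 -0.     0.119] lift 60: [-0.256  0.001 -0.967]
```

```bash
python3 -m creep '0.02 0 -0.18 0 -0.62 0 1; 0.02 0 -0.18 0 -0.62 0 1; 0.02 0 -0.18 0 -0.62 0 1; 0.02 0 -0.18 0 -0.62 0 1; 0 0 0 0 0 0 1; 0 0 0 0 0 0 1; 0 0 0 0 0 0 1' && python3 - <<'E'
from h import *
s=manip.sense(); r=R.from_quat(s["tool_rot"]); print(r.as_matrix()[:,2].round(3),s["moment"].round(2))
a=manip.get_image("side"); cv2.imwrite("pics/tip.png",cv2.resize(a[150:240,210:330],(480,360),interpolation=cv2.INTER_CUBIC))
E
```

```text
t: 6.12
ee_pos: [0.5643, 0.0033, 0.1464]
tool_rot: [0.992, 0.013, -0.129, 0.002]
force: [1.1, -0.1, -0.4]
grip_width: 0.0108
grip_force: 58.7
[-0.256 -0.007 -0.967] [-0.15 -0.64 -0.01]
```

View pics/tip.png

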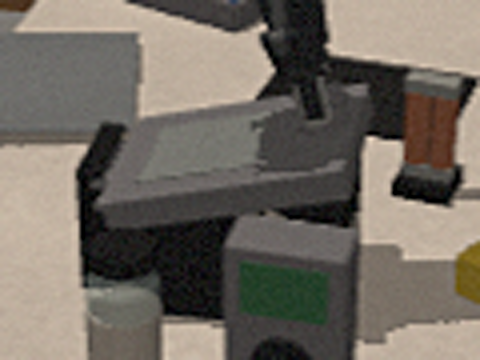

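The picture shows the lid tipped up at the front (tab at about (315,100)), with its back edge still at the rim by the ledge (110,190). Next I'll draw it back and lift.

```bash
python3 -m creep '-0.15 0 0.04 0 0 0 1; -0.15 0 0.04 0 0 0 1; -0.15 0 0.04 0 0 0 1; -0.06 0 -0.24 0 0 0 1; -0.12 0 -0.48 0 0 0 1; -0.12 0 -0.48 0 0 0 1; -0.12 0 -0.48 0 0 0 1; 0 0 0 0 0 0 1' && python3 - <<'E'
from h import *
y=-6.8; plan([.5015,-.322,.25],down(y)); s=manip.sense();print(s["moment"].round(2))
E
```

```text
t: 7.18
ee_pos: [0.5394, 0.0032, 0.2531]
tool_rot: [0.992, 0.013, -0.127, 0.001]
force: [-0.3, 0.5, -2.2]
grip_width: 0.0108
grip_force: 58.7
t 7.17 at [0.5394 0.0032 0.2531] turn [0.17 2.43 1.38] | shift before turn [-0.73  5.4   0.24] after turn [0.02 5.46 0.05] rows 6
[ 0.04 -0.29 -0.  ]
```

```bash
python3 -m creep '0 0 0 0.03 0.49 0.27 1; 0 0 0 0.03 0.49 0.27 1; 0 0 0 0.03 0.49 0.28 1; 0 0 0 0.04 0.48 0.28 1; 0 0 0 0.04 0.48 0.28 1; 0 0.3 0 0 0 0 1; 0 0.6 0 0 0 0 1; 0 0.6 0 0 0 0 1' && python3 -m creep '0 0.6 0 0 0 0 1; 0 0.6 0 0 0 0 1; 0 0.6 0 0 0 0 1; 0 0.6 0 0 0 0 1; 0 0.6 0 0 0 0 1; 0 0.6 0 0 0 0 1; 0 0.3 0 0 0 0 1; 0 0 0 0 0 0 1' && python3 - <<'E'
from h import *
y=-6.8; plan([.5015,-.322,.06],down(y)); plan([.5015,-.322,.036],down(y))
a=manip.get_image("side"); b=manip.get_image("top")
cv2.imwrite("pics/air.png",np.hstack([cv2.resize(i,(400,300),interpolation=cv2.INTER_CUBIC) for i in (a[90:210,220:380],b[130:280,360:560])]))
E
```

```text
t: 8.18
ee_pos: [0.5268, -0.0889, 0.2498]
tool_rot: [0.998, -0.059, -0.004, 0.001]
force: [0.7, -0.6, -1.9]
grip_width: 0.011
grip_force: 58.7
t: 9.18
ee_pos: [0.4988, -0.3203, 0.25]
tool_rot: [0.998, -0.061, -0.003, 0.0]
force: [-0.7, -0.1, -1.7]
grip_width: 0.0113
grip_force: 58.7
t 9.18 at [ 0.4988 -0.3203  0.25  ] turn [ 0.01  0.06 -0.03] | shift before turn [0.07 0.02 3.17] after turn [0.05 0.02 3.17] rows 4
t 9.18 at [ 0.4988 -0.3203  0.25  ] turn [ 0.01  0.06 -0.03] | shift before turn [0.07 0.02 3.57] after turn [0.05 0.02 3.57] rows 4
```

View pics/air.png

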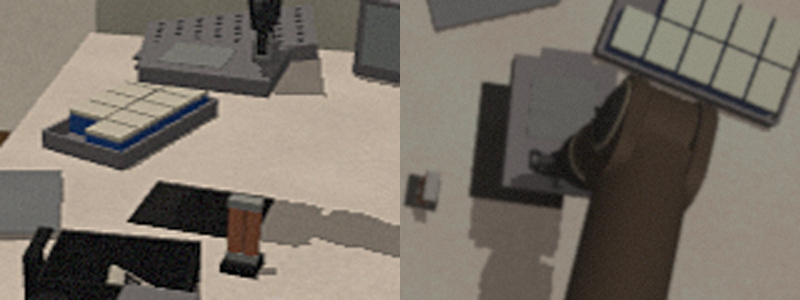

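Lid hangs level over the mat, with its left part covering the mat area at (540,130) as expected from parallax. I'll lower it.

```bash
python3 -m creep '0.06 0.02 0.4 0 0.06 -0.03 1; 0 0 0.6 0 0 0 1; 0 0 0.7 0 0 0 1; 0 0 0.7 0 0 0 1; 0 0 0.5 0 0 0 1; 0 0 0.25 0 0 0 1; 0 0 0.1 0 0 0 1; 0 0 0 0 0 0 1' && python3 - <<'E'
from h import *
plan([.5015,-.322,.036],down(-6.8))
E
```

```text
t: 10.28
ee_pos: [0.504, -0.3207, 0.0564]
tool_rot: [0.998, -0.058, 0.001, 0.001]
force: [0.0, -0.7, -2.3]
grip_width: 0.0108
grip_force: 58.6
t 10.28 at [ 0.504  -0.3207  0.0564] turn [ 0.01 -0.02  0.03] | shift before turn [-0.04  0.03  0.34] after turn [-0.04  0.03  0.34] rows 1
```

```bash
python3 -m creep '0 0 0.12 0 0 0 1; 0 0 0.1 0 0 0 1; 0 0 0.06 0 0 0 1; 0 0 0.04 0 0 0 1; 0 0 0.04 0 0 0 1; 0 0 0 0 0 0 1; 0 0 0 0 0 0 1'
```

```text
t: 11.15
ee_pos: [0.5035, -0.321, 0.0359]
tool_rot: [0.998, -0.058, 0.001, 0.001]
force: [-4.4, 2.8, 15.0]
grip_width: 0.0108
grip_force: 61.1
```

Contact (15 N). I'll release gently and retreat upward.

```bash
python3 -m creep '0 0 -0.03 0 0 0 1; 0 0 0 0 0 0 0.6; 0 0 0 0 0 0 0.4; 0 0 0 0 0 0 0.3; 0 0 0 0 0 0 0.3; 0 0 -0.3 0 0 0 0.3; 0 0 -0.5 0 0 0 0.3; 0 0 -0.7 0 0 0 0.3' && python3 -m creep '0 0 -1 0 0 0 0.3; 0 0 -1 0 0 0 0.3; 0 -0.5 0 0 0 0 0.3; 0 -1 0 0 0 0 0.3; 0 -1 0 0 0 0 0.3; 0 -1 0 0 0 0 0.3; 0 -1 0 0 0 0 0.3; 0 -0.5 0 0 0 0 0.3' && python3 - <<'E'
from h import *
a=manip.get_image("side"); b=manip.get_image("top")
cv2.imwrite("pics/rel.png",np.hstack([cv2.resize(i,(400,600),interpolation=cv2.INTER_CUBIC) for i in (np.vstack([a[140:260,220:380],a[230:350,200:360]]),np.vstack([b[130:250,360:520],b[120:240,250:410]]))]))
for n in ("label","module","lid"):
  for c in("side","top"): print(n,c,[(round(x["p"],2),np.round(x["point"],1)) for x in manip.boxes_of(c,n)[:3]])
plan([.5,.0,.25],down(-6.5))
E
```

```text
t: 12.15
ee_pos: [0.5028, -0.3205, 0.1272]
tool_rot: [0.998, -0.058, 0.0, 0.0]
force: [0.1, -0.6, -0.2]
grip_width: 0.0596
grip_force: 0.0
t: 13.15
ee_pos: [0.5378, -0.0185, 0.2473]
tool_rot: [0.998, -0.056, 0.002, 0.0]
force: [0.7, -0.3, 0.8]
grip_width: 0.0601
grip_force: 0.0
label side [(0.57, array([201.7, 271.1]))]
label top []
module side [(0.73, array([182.8, 315. ]))]
module top [(0.4, array([186.8, 309.1]))]
lid side [(0.79, array([167.9, 296.2]))]
lid top [(0.95, array([204.4, 419.2])), (0.57, array([181.7, 309.8]))]
t 13.55 at [ 0.5377 -0.0243  0.2458] turn [ 0.02 -0.02 -0.05] | shift before turn [-0.67 -0.33 -0.07] after turn [-0.67 -0.33 -0.07] rows 1
```

View pics/rel.png

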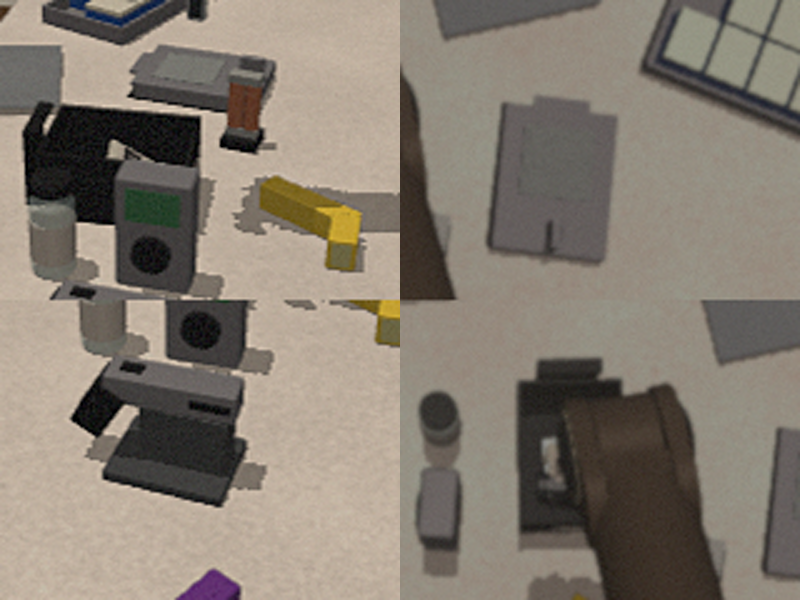

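The lid lies flat and square on the mat at about (555,180) in the top view. The module is visible in the open tub. I'll go over to the scanner, which clears the view of the tub.

```bash
python3 -m creep '0 -0.6 -0.1 0 0 0 0; 0.05 -0.9 0 0 0 0 0; 0 -0.95 0 0 0 0 0; 0 -0.95 0 0 0 0 0; 0 -0.95 0 0 0 0 0; 0 -0.9 0 0 0 0 0; 0 -0.5 0 0 0 0 0; 0 0 0 0 0 0 0' && python3 - <<'E'
from h import *
a=manip.get_image("side"); b=manip.get_image("top")
cv2.imwrite("pics/mod.png",np.hstack([cv2.resize(a[172:217,230:290],(400,300),interpolation=cv2.INTER_CUBIC),cv2.resize(b[145:205,280:360],(400,300),interpolation=cv2.INTER_CUBIC)]))
D={}
for n in ("label","module","tub"):
  for c in("side","top"): r=D[n,c]=manip.boxes_of(c,n); print(n,c,[(round(x["p"],2),np.round(x["point"],1)) for x in r[:3]])
  if D[n,"side"] and D[n,"top"]: print(tri(D[n,"side"][0]["point"],D[n,"top"][0]["point"]))
plan([.565,.344,.16],down(-6.5)); plan([.565,.344,.072],down(-6.5));print(manip.sense()["qpos"].round(2))
E
```

```text
t: 14.55
ee_pos: [0.5802, 0.3218, 0.2505]
tool_rot: [0.998, -0.057, 0.0, 0.0]
force: [-0.0, 0.2, -0.3]
grip_width: 0.0857
grip_force: 0.0
label side [(0.63, array([168.3, 297.9])), (0.43, array([200.9, 272.2]))]
label top [(0.74, array([183.8, 319.3]))]
(array([0.57029529, 0.00391763, 0.18758284]), np.float64(0.05891641048303592))
module side []
module top [(0.61, array([185.2, 317.1]))]
tub side [(0.67, array([196.6, 261.6])), (0.61, array([265. , 262.5])), (0.17, array([167.7, 298. ]))]
tub top [(0.71, array([171.7, 316.1])), (0.44, array([202.2, 418.5]))]
(array([0.65312695, 0.00835041, 0.07978637]), np.float64(0.008980985366149394))
t 14.95 at [0.5812 0.3185 0.2515] turn [ 0.01 -0.02 -0.04] | shift before turn [-0.32 -0.39  1.52] after turn [-0.32 -0.39  1.52] rows 2
t 14.95 at [0.5812 0.3185 0.2515] turn [ 0.01 -0.02 -0.04] | shift before turn [-0.32 -0.4   2.99] after turn [-0.32 -0.39  2.99] rows 4
[-0.26  0.51 -0.48  1.45  0.24  1.25 -2.45]
```

View pics/mod.png

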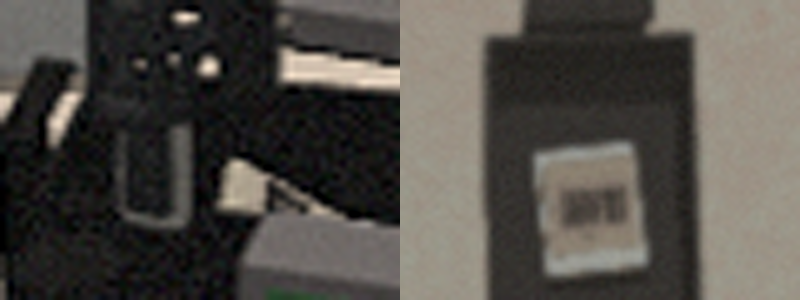

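```bash
python3 - <<'E'
import cv2,numpy as np
m=cv2.imread("pics/mod.png")
# along module x axis (up): direction from (597,270) to (582,147); sample left of barcode, centre
for off in (-28,0,28):
    print(off,[m[int(y),int(590+off-(207-y)*0.13)].tolist() for y in range(140,282,6)])
print([m[int(207+-0.1*(x-590)),x].tolist() for x in range(528,655,6)])
print([m[int(240+-0.1*(x-590)),x].tolist() for x in range(528,655,6)])
E
```

```text
-28 [[45, 49, 51], [61, 64, 68], [112, 117, 120], [135, 144, 145], [117, 131, 138], [112, 128, 137], [114, 128, 141], [108, 122, 132], [102, 112, 126], [93, 103, 115], [85, 95, 105], [88, 97, 107], [86, 95, 102], [78, 86, 95], [82, 91, 100], [102, 110, 124], [109, 123, 135], [114, 130, 139], [116, 130, 141], [127, 139, 142], [146, 153, 154], [144, 154, 153], [120, 129, 133], [56, 65, 68]]
0 [[47, 51, 54], [89, 92, 93], [142, 146, 145], [134, 141, 146], [112, 127, 137], [113, 130, 140], [109, 124, 136], [107, 118, 131], [95, 105, 116], [66, 74, 80], [63, 68, 77], [61, 67, 75], [62, 69, 74], [67, 75, 82], [89, 98, 107], [103, 114, 127], [101, 115, 123], [108, 123, 134], [122, 136, 142], [142, 149, 151], [152, 159, 157], [140, 145, 142], [83, 85, 86], [34, 38, 44]]
28 [[69, 73, 73], [121, 126, 128], [138, 148, 149], [116, 127, 134], [112, 129, 138], [112, 127, 138], [113, 126, 136], [104, 111, 125], [83, 89, 98], [62, 68, 75], [66, 74, 83], [71, 76, 87], [71, 77, 85], [73, 81, 89], [95, 105, 115], [112, 123, 137], [111, 128, 138], [116, 130, 141], [124, 135, 139], [145, 154, 154], [144, 152, 152], [106, 115, 121], [60, 68, 70], [34, 39, 42]]
[[46, 46, 53], [52, 56, 56], [106, 111, 110], [119, 125, 129], [103, 114, 124], [97, 108, 119], [80, 87, 96], [64, 69, 76], [55, 63, 67], [60, 65, 70], [61, 68, 74], [61, 66, 73], [71, 79, 86], [64, 73, 80], [61, 67, 71], [71, 78, 88], [80, 90, 98], [106, 119, 130], [117, 126, 133], [83, 86, 91], [49, 55, 56], [44, 45, 51]]
[[43, 47, 48], [48, 52, 52], [53, 58, 62], [84, 92, 98], [111, 123, 132], [114, 128, 140], [115, 130, 140], [111, 127, 135], [114, 128, 140], [108, 122, 132], [103, 117, 127], [104, 119, 128], [110, 126, 136], [115, 130, 140], [114, 131, 140], [110, 128, 138], [111, 128, 138], [111, 128, 140], [119, 133, 143], [98, 108, 112], [57, 62, 66], [47, 50, 53]]
```

```bash
python3 - <<'E'
from h import *
for t in ((185.6,318.4),(183.8,319.3)): print(tri((200.9,272.2),t), onz("top",t,.054))
T=lambda x,y:(145+(y-.5)/5,280+(x-400-.5)/5)
# yaw from outline horizontal edges (equal height)
for p,q,z in (((533,152),(630,142),.07),((546,275),(649,265),.03)):
    a,b=onz("top",T(*p),z),onz("top",T(*q),z); d=a-b; print(np.linalg.norm(d).round(3),np.degrees(np.arctan2(-d[0],d[1])).round(1),((a+b)/2).round(3))
plan([.565,.344,.16],down(-6.5))
E
```

```text
(array([0.617032  , 0.00081403, 0.06359633]), np.float64(0.0003232101138880614)) [6.18568127e-01 2.72646285e-04 5.40000000e-02]
(array([ 0.62032334, -0.00230689,  0.06208586]), np.float64(0.005018619118035084)) [ 0.62432196 -0.00255057  0.054     ]
0.061 6.4 [0.651 0.008 0.07 ]
0.066 6.0 [ 0.58  -0.004  0.03 ]
t 14.95 at [0.5812 0.3185 0.2515] turn [ 0.01 -0.02 -0.04] | shift before turn [-0.32 -0.39  1.52] after turn [-0.32 -0.39  1.52] rows 2
```

```bash
python3 -m creep '-0.16 -0.2 0.3 0 0 0 0; -0.16 -0.2 0.5 0 0 -0.04 0; 0 0 0.5 0 0 0 0; 0 0 0.2 0 0 0 0; 0 0 0 0 0 0 0; 0 0 0 0 0 0 0' && python3 - <<'E'
from h import *
plan([.565,.344,.076],down(-6.5))
a=manip.get_image("side"); b=manip.get_image("top")
cv2.imwrite("pics/sc.png",np.hstack([cv2.resize(a[215:335,190:350],(400,300),interpolation=cv2.INTER_CUBIC),cv2.resize(b[150:270,150:310],(400,300),interpolation=cv2.INTER_CUBIC)]))
E
```

```text
t: 15.7
ee_pos: [0.5651, 0.3461, 0.1622]
tool_rot: [0.998, -0.056, 0.001, 0.0]
force: [1.7, 0.3, -0.9]
grip_width: 0.0854
grip_force: 0.0
t 15.7 at [0.5651 0.3461 0.1622] turn [-0.   -0.03  0.01] | shift before turn [-0.    0.03  1.44] after turn [0.   0.03 1.44] rows 2
```

View pics/sc.png

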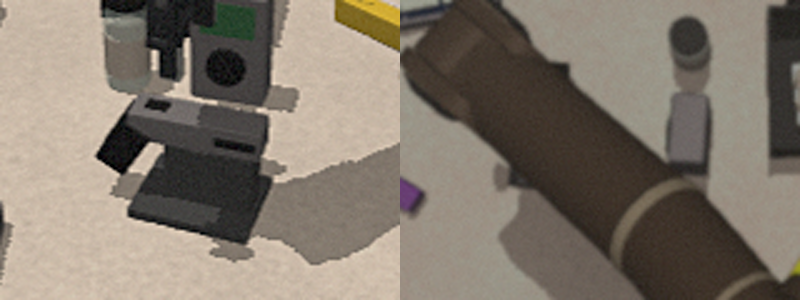

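```bash
python3 - <<'E'
from h import *
f=lambda p:[round(v,1) for v in ((proj("side",p)[1]-190)*2.5,(proj("side",p)[0]-215)*2.5)]
print("fingertip near",f([.565,.39,.165]),"scanner mid top",f([.565,.344,.107]))
for o in ((.565,.344),(.555,.344)):
  for yaw in(-5.5,-7.5):
    Q=R.from_euler("z",yaw,degrees=True); print(o,yaw,[f(np.array([*o,.075])+Q.apply(np.array(m)/1000)) for m in ((-75,18,32),(-75,18,0),(-75,-18,32),(55,18,32),(55,-18,32))])
E
```

```text
fingertip near [np.float64(176.5), np.float64(86.5)] scanner mid top [np.float64(187.9), np.float64(108.3)]
(0.565, 0.344) -5.5 [[np.float64(260.6), np.float64(134.5)], [np.float64(259.6), np.float64(161.8)], [np.float64(270.2), np.float64(111.3)], [np.float64(125.8), np.float64(109.1)], [np.float64(139.0), np.float64(87.3)]]
(0.565, 0.344) -7.5 [[np.float64(259.2), np.float64(136.1)], [np.float64(258.2), np.float64(163.5)], [np.float64(270.2), np.float64(113.1)], [np.float64(126.0), np.float64(107.8)], [np.float64(140.3), np.float64(86.3)]]
(0.555, 0.344) -5.5 [[np.float64(271.5), np.float64(135.8)], [np.float64(270.3), np.float64(163.2)], [np.float64(280.8), np.float64(112.6)], [np.float64(136.3), np.float64(110.4)], [np.float64(149.1), np.float64(88.5)]]
(0.555, 0.344) -7.5 [[np.float64(270.1), np.float64(137.4)], [np.float64(268.9), np.float64(164.9)], [np.float64(280.8), np.float64(114.4)], [np.float64(136.4), np.float64(109.1)], [np.float64(150.4), np.float64(87.5)]]
```

Fingers stand above the handle: side view finger at (173,65), handle from (140,105) to (265,125). Reprojection matches an origin at x of about 0.562. I'll descend and grip.

```bash
python3 -m creep '-0.05 0.03 0.4 0 -0.03 0 0; 0 0 0.5 0 0 0 0; 0 0 0.4 0 0 0 0; 0 0 0.14 0 0 0 0; 0 0 0 0 0 0 0; 0 0 0 0 0 0 0' && python3 -m creep '0 0 0 0 0 0 0.3; 0 0 0 0 0 0 0.4; 0 0 0 0 0 0 1; 0 0 0 0 0 0 1; 0 0 0 0 0 0 1; 0 0 0 0 0 0 1' 60 && python3 - <<'E'
from h import *
s=manip.sense(); r=R.from_quat(s["tool_rot"]); print(s["ee_pos"].round(4),r.as_matrix()[:,0].round(3),s["moment"].round(2),s["qpos"].round(2))
E
```

```text
t: 16.55
ee_pos: [0.562, 0.3446, 0.0761]
tool_rot: [0.998, -0.056, 0.0, -0.0]
force: [0.1, 0.2, 0.1]
grip_width: 0.0854
grip_force: 0.0
t: 17.3
ee_pos: [0.5616, 0.3444, 0.0753]
tool_rot: [0.998, -0.056, -0.0, 0.0]
force: [0.0, -0.2, 6.1]
grip_width: 0.0351
grip_force: 61.0
[0.5616 0.3444 0.0753] [ 0.994 -0.112 -0.001] [ 0.03  0.18 -0.  ] [-0.33  0.67 -0.44  1.62  0.34  0.93 -2.57]
```

```bash
python3 -m creep '0 0 -0.1 0 0 0 1; 0 0 -0.3 0 0 0 1; 0 0 -0.5 0 0 0 1; 0 0 -0.6 0 0 0 1; 0 0 -0.7 0 0 0 1; 0 0 -0.7 0 0 0 1; 0 0 -0.4 0 0 0 1; 0 0 0 0 0 0 1' && python3 - <<'E'
from h import *
yaw=6.2; Rz=R.from_euler("z",yaw,degrees=True); L=np.array([.620,-.001,.054]); n=Rz.apply([-.5,0,.866])
o=L+.1*n-Rz.apply([.075,0,-.038]); tcp=o+[0,0,.0753-.075]
print("scanner origin",o.round(4)); plan([tcp[0],tcp[1],.275],down(yaw)); plan(tcp,down(yaw)); s=manip.sense(); print(s["moment"].round(2),s["qpos"].round(2),R.from_quat(s["tool_rot"]).as_matrix()[:,2].round(3))
E
```

```text
t: 18.3
ee_pos: [0.5622, 0.345, 0.2758]
tool_rot: [0.998, -0.056, 0.001, -0.001]
force: [-0.1, 0.3, -2.1]
grip_width: 0.0349
grip_force: 60.3
scanner origin [ 0.4957 -0.0145  0.1786]
t 18.3 at [0.5622 0.345  0.2758] turn [-0.02 -0.02 -2.1 ] | shift before turn [-0.43  6.08  0.  ] after turn [-1.75  5.84  0.01] rows 7
t 18.3 at [0.5622 0.345  0.2758] turn [-0.02 -0.02 -2.1 ] | shift before turn [-0.44  6.08  1.6 ] after turn [-1.75  5.84  1.61] rows 7
[-0.06 -0.   -0.07] [-0.29  0.49 -0.49  1.42  0.23  1.29 -2.49] [ 0.002  0.002 -1.   ]
```

```bash
python3 -m creep '0 0 0 0 0 -0.52 1; 0 0 0 0 0 -0.52 1; 0 0 0 0 0 -0.53 1; 0 0 0 0 0 -0.53 1; -0.09 0.29 0 0 0 0 1; -0.18 0.58 0 0 0 0 1; -0.18 0.58 0 0 0 0 1; -0.18 0.58 0 0 0 0 1' && python3 -m creep '-0.18 0.58 0 0 0 0 1; -0.18 0.58 0 0 0 0 1; -0.18 0.58 0 0 0 0 1; -0.18 0.58 0 0 0 0 1; -0.18 0.58 0 0 0 0 1; -0.18 0.58 0 0 0 0 1; -0.09 0.3 0 0 0 0 1; 0 0 0 0 0 0 1' && python3 - <<'E'
from h import *
plan([.4957,-.0145,.179],down(6.2))
E
```

```text
t: 19.3
ee_pos: [0.5363, 0.2163, 0.272]
tool_rot: [0.999, 0.053, -0.001, 0.001]
force: [0.9, -0.9, -1.1]
grip_width: 0.0352
grip_force: 60.2
t: 20.3
ee_pos: [0.4906, -0.0164, 0.2727]
tool_rot: [0.999, 0.051, -0.001, 0.001]
force: [-0.7, -0.1, -2.6]
grip_width: 0.0354
grip_force: 60.2
t 20.3 at [ 0.4906 -0.0164  0.2727] turn [ 0.02  0.03 -0.05] | shift before turn [ 0.09 -0.03  1.56] after turn [ 0.09 -0.02  1.56] rows 2
```

```bash
python3 -m creep '0.08 -0.02 0.2 0.02 0.03 -0.05 1; 0 0 0.4 0 0 0 1; 0 0 0.4 0 0 0 1; 0 0 0.35 0 0 0 1; 0 0 0.2 0 0 0 1; 0 0 0 0 0 0 1; 0 0 0 0 0 0 1' && python3 - <<'E'
from h import *
plan([.4957,-.0145,.179],down(6.2)); print(manip.sense()["qpos"].round(2))
a=manip.get_image("side"); b=manip.get_image("top")
cv2.imwrite("pics/aim.png",np.hstack([cv2.resize(a[130:232,210:346],(400,300),interpolation=cv2.INTER_CUBIC),cv2.resize(b[140:215,270:370],(400,300),interpolation=cv2.INTER_CUBIC)]))
f=lambda c,p:tuple(round(float(v),1) for v in proj(c,p)[::-1])
E_=np.array([.5703,-.0063,.1406]); L=np.array([.62,-.001,.054])
for nm,p in(("eye",E_),("label",L)):
  u=f("side",p); v=f("top",p); print(nm,"side crop",(u[0]-210)*2.94,(u[1]-130)*2.94,"top crop",400+(v[0]-270)*4,(v[1]-140)*4)
for n in("scanner","scanner_eye","label"):
  for c in("side","top"): print(n,c,[(round(x["p"],2),np.round(x["point"],1)) for x in manip.boxes_of(c,n)[:4]])
E
```

```text
t: 21.18
ee_pos: [0.4971, -0.0117, 0.1807]
tool_rot: [0.998, 0.057, 0.001, -0.001]
force: [0.7, -0.3, -1.5]
grip_width: 0.0352
grip_force: 60.2
t 21.18 at [ 0.4971 -0.0117  0.1807] turn [-0.01 -0.02  0.05] | shift before turn [-0.03  0.04  0.03] after turn [-0.03  0.04  0.03] rows 1
[ 0.3   0.28 -0.45  1.94  0.15  0.95 -1.67]
eye side crop 229.90799999999996 143.76600000000002 top crop 608.8 226.39999999999998
label side crop 180.51599999999993 215.20799999999997 top crop 595.2 180.79999999999995
scanner side [(0.97, array([168.8, 306. ])), (0.94, array([226.5, 347.7])), (0.76, array([370.3, 252.2]))]
scanner top [(0.91, array([263.3, 311.2])), (0.73, array([215.1, 132.4])), (0.46, array([202.2, 422. ]))]
scanner_eye side []
scanner_eye top []
label side []
label top []
```

View pics/aim.png

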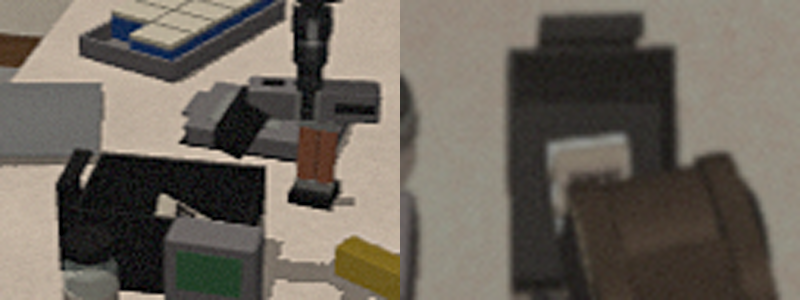

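The scanner's nose shows at about (228,148) in the side view, and my prediction for the eye was (230,144). The module's light face is at about (170,210), where expected. The aim is good, so I'll make a tiny correction and hold.

```bash
python3 -m creep '-0.02 0.04 0.02 0 -0.02 0.05 1; 0 0 0 0 0 0 1; 0 0 0 0 0 0 1; 0 0 0 0 0 0 1; 0 0 0 0 0 0 1; 0 0 0 0 0 0 1; 0 0 0 0 0 0 1; 0 0 0 0 0 0 1' && python3 -m creep '0 0 0 0 0 0 1; 0 0 0 0 0 0 1; 0 0 0 0 0 0 1; 0 0 0 0 0 0 1; 0 0 0 0 0 0 1; 0 0 0 0 0 0 1; 0 0 0 0 0 0 1; 0 0 0 0 0 0 1' && python3 -m creep '0 0 -0.2 0 0 0 1; 0 0 -0.4 0 0 0 1; 0 0 -0.5 0 0 0 1; 0 0 -0.4 0 0 0 1; 0 0 -0.2 0 0 0 1; 0 0 0 0 0 0 1' && python3 - <<'E'
from h import *
plan([.5616,.3444,.28],down(-6.5))
E
```

```text
t: 22.58
ee_pos: [0.4956, -0.0146, 0.179]
tool_rot: [0.999, 0.054, -0.0, -0.001]
force: [0.2, 0.0, -2.2]
grip_width: 0.0354
grip_force: 60.2
t: 23.58
ee_pos: [0.4956, -0.0146, 0.1789]
tool_rot: [0.999, 0.054, -0.0, -0.001]
force: [0.4, 0.1, -0.9]
grip_width: 0.0352
grip_force: 60.2
t: 24.32
ee_pos: [0.496, -0.0147, 0.2817]
tool_rot: [0.999, 0.054, 0.0, -0.0]
force: [0.3, -0.2, -2.4]
grip_width: 0.0353
grip_force: 60.2
t 24.32 at [ 0.496  -0.0147  0.2817] turn [-0.01 -0.01  2.11] | shift before turn [ 1.73 -5.83  0.04] after turn [ 0.41 -6.07  0.03] rows 7
```

```bash
python3 -m creep '0.09 -0.29 0 0 0 0 1; 0.18 -0.58 0 0 0 0 1; 0.18 -0.58 0 0 0 0 1; 0.18 -0.58 0 0 0 0 1; 0.18 -0.58 0 0 0 0 1; 0.18 -0.58 0 0 0 0 1; 0.18 -0.58 0 0 0 0 1; 0.18 -0.58 0 0 0 0 1' && python3 -m creep '0.18 -0.58 0 0 0 0 1; 0.18 -0.58 0 0 0 0 1; 0.09 -0.29 0 0 0 0 1; 0 0 0 0 0 0.53 1; 0 0 0 0 0 0.53 1; 0 0 0 0 0 0.53 1; 0 0 0 0 0 0.52 1; 0 0 0 0 0 0 1' && python3 - <<'E'
from h import *
plan([.5616,.3444,.077],down(-6.4))
E
```

```text
t: 25.32
ee_pos: [0.5479, 0.2542, 0.2797]
tool_rot: [0.999, 0.054, -0.001, -0.0]
force: [1.1, -1.1, -1.6]
grip_width: 0.035
grip_force: 60.2
t: 26.32
ee_pos: [0.5656, 0.342, 0.2806]
tool_rot: [0.998, -0.057, -0.001, 0.0]
force: [-0.1, 0.2, -2.6]
grip_width: 0.0356
grip_force: 60.4
t 26.32 at [0.5656 0.342  0.2806] turn [ 0.    0.01 -0.02] | shift before turn [-0.07 -0.03  3.39] after turn [-0.07 -0.03  3.39] rows 4
```

```bash
python3 -m creep '-0.07 -0.03 0.4 0 0 0 1; 0 0 0.6 0 0 0 1; 0 0 0.7 0 0 0 1; 0 0 0.7 0 0 0 1; 0 0 0.5 0 0 0 1; 0 0 0.2 0 0 0 1; 0 0 0 0 0 0 1; 0 0 0 0 0 0 1' && python3 - <<'E'
from h import *
plan([.5616,.3444,.0753],down(-6.4))
E
```

```text
t: 27.32
ee_pos: [0.5623, 0.3459, 0.0969]
tool_rot: [0.998, -0.056, 0.0, -0.001]
force: [0.9, 0.1, -2.0]
grip_width: 0.0354
grip_force: 60.3
t 27.32 at [0.5623 0.3459 0.0969] turn [-0.02 -0.01 -0.01] | shift before turn [-0.01  0.03  0.36] after turn [-0.01  0.03  0.36] rows 1
```

```bash
python3 -m creep '-0.01 0.03 0.12 0 0 0 1; 0 0 0.1 0 0 0 1; 0 0 0.06 0 0 0 1; 0 0 0.04 0 0 0 1; 0 0 0.03 0 0 0 1; 0 0 0 0 0 0 1; 0 0 0 0 0 0 1'
```

```text
t: 28.2
ee_pos: [0.5606, 0.3436, 0.0753]
tool_rot: [0.998, -0.056, -0.0, -0.0]
force: [-3.0, -2.2, 5.5]
grip_width: 0.0352
grip_force: 61.1
```

```bash
python3 -m creep '0 0 0 0 0 0 0.5; 0 0 0 0 0 0 0.3; 0 0 0 0 0 0 0.1; 0 0 0 0 0 0 0; 0 0 0 0 0 0 0; 0 0 -0.3 0 0 0 0; 0 0 -0.6 0 0 0 0; 0 0 -0.8 0 0 0 0' && python3 -m creep '0 0 -1 0 0 0 0; 0 0 -0.8 0 0 0 0; -0.9 0 0 0 0 0 0; -0.9 0 0 0 0 0 0; -0.5 0.7 0 0 0 0 0; 0 0.9 0 0 0 0 0; 0 0.9 0 0 0 0 0; 0 0 0 0 0 0 0' && python3 - <<'E'
from h import *
a=manip.get_image("side"); b=manip.get_image("top")
cv2.imwrite("pics/end.png",np.hstack([cv2.resize(a[140:350,190:400],(400,400),interpolation=cv2.INTER_CUBIC),cv2.resize(b[130:280,180:460],(400,214),interpolation=cv2.INTER_CUBIC) if 0 else cv2.resize(b[110:310,180:380],(400,400),interpolation=cv2.INTER_CUBIC)]))
for n in("lid","scanner"):
  for c in("side","top"): print(n,c,[(round(x["p"],2),np.round(x["point"],1)) for x in manip.boxes_of(c,n)[:4]])
s=manip.sense(); print(s["ee_pos"],s["t"])
E
```

```text
t: 29.2
ee_pos: [0.5603, 0.3433, 0.1778]
tool_rot: [0.998, -0.056, -0.001, -0.0]
force: [1.3, 0.8, 0.5]
grip_width: 0.0854
grip_force: 0.0
t: 30.2
ee_pos: [0.4069, 0.2061, 0.2857]
tool_rot: [0.998, -0.059, 0.001, 0.0]
force: [-0.3, 0.5, -0.1]
grip_width: 0.0854
grip_force: 0.0
lid side [(0.87, array([169. , 294.7]))]
lid top [(0.64, array([205.4, 419.8])), (0.45, array([226.4, 367. ])), (0.32, array([204. , 265.7]))]
scanner side [(0.85, array([266.4, 266.2])), (0.73, array([228. , 348.5])), (0.66, array([370.8, 254.7])), (0.31, array([200.9, 267.1]))]
scanner top [(0.91, array([261.1, 309.7])), (0.87, array([218.2, 132.1])), (0.81, array([195.2, 208.1]))]
[0.40666741 0.21118817 0.28453843] 30.5
```

View pics/end.png

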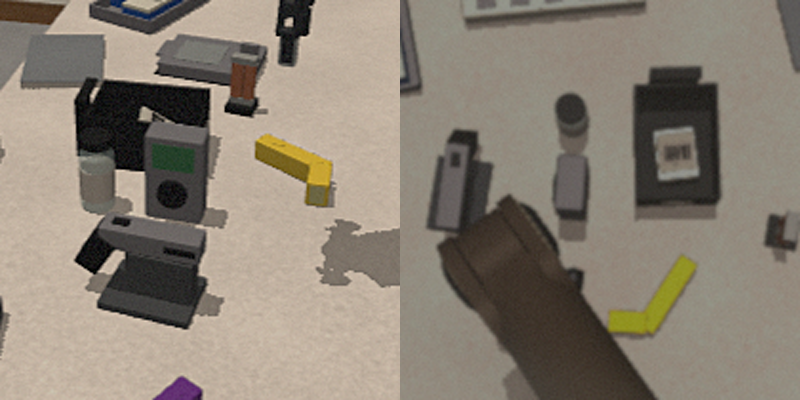

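The scanner lies level on its cradle as before (side view (150,245)), the lid lies on the mat (210,58), and the module and bystanders look unmoved. I'll hand in.

```bash
python3 -c "
from cell import manip; print(manip.job_done())"
```

```text
the job is handed in; nothing more can be done
None
```

The lid is flat on the mat, the label was scanned for about two seconds from 10 cm, and the scanner is back on its cradle; I handed the job in at about 30.5 s of the 66 s, and no verdict came back.

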